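# Make up two painting kits

## Robot

A 6-joint arm with a two-finger parallel gripper is mounted at the origin on the work surface. World frame = base frame: x ahead of the robot, y to its left, z up, the work surface at z = 0. Lengths are in mm, angles in degrees, forces in N, time in s.
With the tool pointing down it reaches from about 400 to 825 mm from the base axis. Payload 7 kg.
Tool frame: the origin (TCP) lies on the centre line of the jaws, within the pads' length; the fingertips stand 22 mm ahead of it and the grasp point (between the pads) lies 3 mm ahead of it; z points along the fingers, x is the direction in which the jaws open and shut, and the axes are right-handed (so a half turn about z gives the same grasp; the last joint's range is limited). The gripper opens to 85 mm and grips with 20 to 120 N. Pads are 22 mm wide; open, the fingers measure 114 mm over their backs; the gripper's body (76 mm by 85 mm) begins 54 mm behind the grasp point. The pads swing forward as they close: fully open they stand 13 mm farther back than shut.
Start: joints at [-51.331, 20.546, 0.682, 0, -70.136, -16.507], TCP at [254.6, -625.119, 223.902] pointing down, gripper open.
Joint ranges: [-176.03, 176.03], [-82.01, 121.73], [-58.28, 71.71], [-173.87, 95.51], [-174.79, -0.11], [-173.66, 173.66]. Speed limits (degrees/s): [136.94, 136.94, 172.46, 180, 180, 180].

## Interface

Orientations are given as [roll, pitch, yaw] about the fixed x, y, z axes, in that order (R = Rz(yaw) Ry(pitch) Rx(roll)).
In Python, from rig import state, eyes, arm gives the robot as it stands.
- The arm moves only by the tool play_rows, never from a script. Its argument "series" is one flat list of numbers, 5 for each row, row after row: the gripper's target within -1 to 1 (shut at 1, half-way at 0, fully open at -1), then the shift along the tool's x, y, z in cm, then the turn about the tool's z in degrees. A call has 1 to 5 rows; each row is the pose to reach, as a shift and turn from the pose commanded when the call began, along the tool's axes at that moment; what a row does not reach only later rows make up. A row lasts 1/8 s, in which the tool goes at most 62.5 mm and 10.7 degrees, less where a joint would pass 70% of its speed; a pose out of reach is approached as far as the arm can. A call with a gripper value outside its range is refused whole. The fingers move at their own pace and stop on an object; the grip force is fixed at half the most. Time passes only in rows, so rows that repeat a pose let the fingers close. It gives the time, the measured TCP pose, the force and the opening at its end, in the units of the state.
- state(): the state, without advancing time (a new reading comes with each control period).
- eyes.camera(name): name is "side" or "top"; returns (picture, depth): 480x640x3 uint8, red, green, blue; 480x640 float32, mm along the optical axis (not along the pixel's ray), 0 where there is no reading.
- eyes.camera_params(name): a dict with "fov_y" (degrees; the focal length in pixels is half the picture's height over the tangent of half this angle, whatever the lens; pixels are square), "cx", "cy" (the principal point, pixels), "rvec" (rotation vector, rad) and "tvec" (3), from world to camera coordinates, as OpenCV has them. Camera axes: x right, y down, z forward; pixel columns grow to the right and rows downward; lengths in mm; the calibration is good to about 2 mm. A picture is of the moment at which its call begins. camera_params takes no time and is no camera call.
- arm.finish_job(): hands the job in, once; it reports no verdict.
The state is a dict: "time": time; "joint_pos": joint angles; "joint_velocities": joint speeds; "tau": joint torques, N m; "tcp_pos": TCP position; "tool_rot": TCP orientation; "ft_force": force on the tool from outside, world axes, zero at the start; "ft_torque": the same for the moment, N m; "gripper_width": opening from 0.0 (shut) to 1.0 (fully open).
Only numpy, scipy, OpenCV 4.12 (cv2) and the standard library are available. Lean on these libraries where they do the work, as an engineer would, in place of code of your own. Each camera call takes 0.05 s, during which the arm holds its last target. There are 200 camera calls.

## Task

Make up two kits from the stock in the middle of the bench. In the square three-compartment tray put the filling knife in the long compartment and the tallest tin and the cork sanding block in the two small compartments, one in each, either way round; in the long narrow tray put the low, wide tin in the square compartment and the paint brush in the long one. Everything lies or stands flat on the tray floor, the tins upright; leave the thin tin and the tape roll where they are.

Things in the scene. Friction and masses are not known exactly. Their poses are not given: they have to be found in the camera images.
- square_tray: Kit tray of bare plywood, 182 x 182 mm, fixed to the bench. Origin: centre of its underside, z up. The floor is 4 mm thick; all walls and dividers are 4 mm thick with their top 12 mm above the bench (8 mm above the tray floor). Three compartments: the long one (174 mm along x by 85 mm along y) is centred at y = -44.5 mm, x = 0; the two small square ones (85 x 85 mm) are centred at y = +44.5 mm, x = +44.5 mm and x = -44.5 mm.
- long_tray: Kit tray of bare plywood, 262 mm (x) by 98 mm (y), fixed to the bench. Origin: centre of its underside, z up. Floor 4 mm thick, walls and divider 4 mm thick, top 12 mm above the bench. Two compartments in line: the square one (90 x 90 mm) is centred at x = -82 mm, y = 0; the long one (160 mm along x by 90 mm along y) is centred at x = +47 mm, y = 0.
- tall_tin: The tallest tin: upright round steel tin with a paper label, 56 mm diameter, 62 mm high. Origin: centre of its underside, z up the axis.
- squat_tin: The low, wide tin: upright round steel tin with a paper label, 66 mm diameter, 32 mm high. Origin: centre of its underside, z up the axis.
- slim_tin: The thin tin, to be left alone: upright, 42 mm diameter, 55 mm high. Origin: centre of its underside.
- sanding_block: Cork sanding block with a dark base, 64 mm (x) by 42 mm (y) by 28 mm high, lying flat. Origin: centre of its underside, z up.
- tape_roll: Roll of masking tape lying flat, to be left alone: 74 mm diameter, 54 mm hole, 24 mm high. Origin: centre of its underside.
- brush: Short-handled paint brush lying flat, 130 mm long along x. Origin: underside, middle of its length; z up. The wooden handle runs from x = -65 to +2 mm, 26 mm wide (y) and 18 mm thick; then a steel ferrule, 44 mm wide and 18 mm thick, to +22 mm, and stiff bristles, 48 mm wide and 15 mm thick, to +65 mm.
- knife: Filling knife (putty knife) lying flat, 130 mm long along x. Origin: underside, middle of its length; z up. The wooden handle runs from x = -65 to +20 mm, 24 mm wide (y) and 18 mm thick; then a brass collar, 22 mm wide and 8 mm thick, and a flat steel blade, 40 mm wide and 3 mm thick, from about +27 to +65 mm.
There are look-alikes about, which are no part of the job. Several things have the shape of the sanding_block; the one meant has the colours described above. Leave any red or turquoise look-alike of the knife alone.

How it is judged (in metres and radians):
At the end, for the whole second after the job is handed in: Each thing released and at rest, flat (under 0.08 rad) on the floor (3.5 mm) of its compartment: tins within 18 mm of the centre, block 23 mm, knife 30 mm along and 33 across, brush 30 along and 35 across (the play in the walls). Thin tin and tape within 20 mm of their start (z of tall_tin in the frame of square_tray between 0 and 0.0075 m and angle between each of tall_tin, sanding_block, knife, squat_tin, brush's own z axis and vertical below 0.08 rad and linear speed of each of tall_tin, sanding_block, knife, squat_tin, brush below 0.02 m/s and angular speed of each of tall_tin, sanding_block, knife, squat_tin, brush below 0.2 rad/s and y of tall_tin in the frame of square_tray between 0.0265 and 0.0625 m and (x of tall_tin in the frame of square_tray between 0.0265 and 0.0625 m or x of tall_tin in the frame of square_tray between -0.0625 and -0.0265 m) and z of sanding_block in the frame of square_tray between 0 and 0.0075 m and y of sanding_block in the frame of square_tray between 0.0215 and 0.0675 m and (x of sanding_block in the frame of square_tray between 0.0215 and 0.0675 m or x of sanding_block in the frame of square_tray between -0.0675 and -0.0215 m) and z of knife in the frame of square_tray between 0 and 0.0075 m and x of knife in the frame of square_tray between -0.03 and 0.03 m and y of knife in the frame of square_tray between -0.0775 and -0.0115 m and z of squat_tin in the frame of long_tray between 0 and 0.0075 m and x of squat_tin in the frame of long_tray between -0.1 and -0.064 m and y of squat_tin in the frame of long_tray between -0.018 and 0.018 m and z of brush in the frame of long_tray between 0 and 0.0075 m and x of brush in the frame of long_tray between 0.017 and 0.077 m and y of brush in the frame of long_tray between -0.035 and 0.035 m and distance of each of slim_tin, tape_roll from where it was at the start of the episode below 0.02 m); the robot touches nothing.
It fails at once if the thin tin or the tape roll is displaced by more than 20 mm or tipped (distance of any of slim_tin, tape_roll from where it was at the start of the episode above 0.02 m or angle between any of slim_tin, tape_roll's own z axis and vertical above 0.3 rad).
It also fails if it takes over 144 s, if anything falls off the work surface, if the arm or the gripper's body presses on something with over 40 N, if the wrist force passes 120 N, or if a joint passes its speed limit or range.

## Working session

There is one attempt and no reset: what is moved stays moved. The work goes in short steps, Python scripts to look and compute and a tool call to move; the robot and the scene stay as the last step left them, time stands still between calls to the robot, and variables do not carry over. Pictures are saved under pics/ and viewed, about 12 in all and at most 16, crops included, and the job is handed in when it is done.

Besides the shell and the picture viewer there is one more tool, called after ">>>" by a JSON object that holds its "fn" and its "kwargs". play_rows: Moves the arm, as the interface text tells. Its arguments: {"type":"object","properties":{"series":{"type":"array"}},"required":["series"]}

```bash
mkdir -p pics; cat > h.py <<'E'
import numpy as np, cv2, sys
from rig import state, eyes, arm
def snap(name,f=None):
    im,d=eyes.camera(name)
    if f: cv2.imwrite(f'pics/{f}.png',im[:,:,::-1])
    return im,d
def cam(name):
    p=eyes.camera_params(name); f=240/np.tan(np.radians(p['fov_y'])/2)
    R=cv2.Rodrigues(np.array(p['rvec'],float))[0]; t=np.array(p['tvec'],float)
    return f,p['cx'],p['cy'],R,t
def plane(name,uv,z):
    f,cx,cy,R,t=cam(name); uv=np.atleast_2d(np.array(uv,float))
    r=np.c_[(uv[:,0]-cx)/f,(uv[:,1]-cy)/f,np.ones(len(uv))]@R
    c=-R.T@t; return c+r*((z-c[2])/r[:,2])[:,None]
def cloud(name,d):
    f,cx,cy,R,t=cam(name); v,u=np.mgrid[:480,:640]
    P=np.stack([(u-cx)/f*d,(v-cy)/f*d,d],-1)-t
    return P@R
E
python3 - <<'E'
from h import *
snap('top','top0');im,d=snap('side','side0')
for n in('top','side'):
    p=eyes.camera_params(n);f,cx,cy,R,t=cam(n);print(n,p,-R.T@t)
print(state())
E
```

```text
top {'fov_y': 55.57943330212955, 'cx': 319.5638519822562, 'cy': 236.82496347104205, 'rvec': array([ 2.23235069, -1.92343773,  0.24006167]), 'tvec': array([-69.37860011, 527.40039405, 723.54626024])} [341.47863591 -17.65388203 830.40016749]
side {'fov_y': 53.25164292640222, 'cx': 332.75991931607336, 'cy': 228.85835839858322, 'rvec': array([ 2.29231093, -0.1680576 ,  0.0633359 ]), 'tvec': array([-515.43185969,   87.55977857,  783.98879013])} [ 440.40371837 -596.19502837  581.86870758]
{'time': 0.1, 'joint_pos': array([-5.13315298e+01,  2.05858677e+01,  6.39330057e-01, -1.65933833e-02,
       -7.01332433e+01, -1.65064272e+01]), 'joint_velocities': array([ 0.099789  , -0.17253803,  0.152168  ,  0.05401673,  0.04907197,
        0.05149641]), 'tau': array([-4.50849955e-03, -5.84764159e+01,  2.94109172e+01,  6.95477620e+00,
       -3.18314080e-03, -2.01901275e-05]), 'tcp_pos': array([ 254.43833622, -624.75519993,  223.07980229]), 'tool_rot': array([-1.79992287e+02, -8.09254658e-02,  1.12156388e+02]), 'ft_force': array([-0.90488499, -0.63595445, -0.11272058]), 'ft_torque': array([-0.03962412,  0.04835046, -0.06088473]), 'gripper_width': 0.998793710588459}
```

View pics/top0.png

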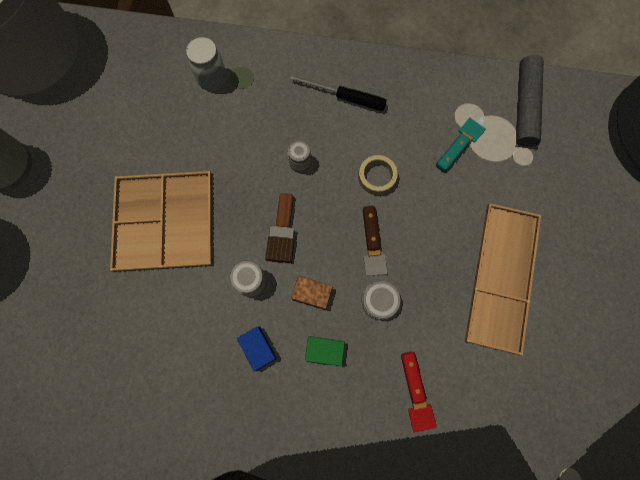

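View pics/side0.png

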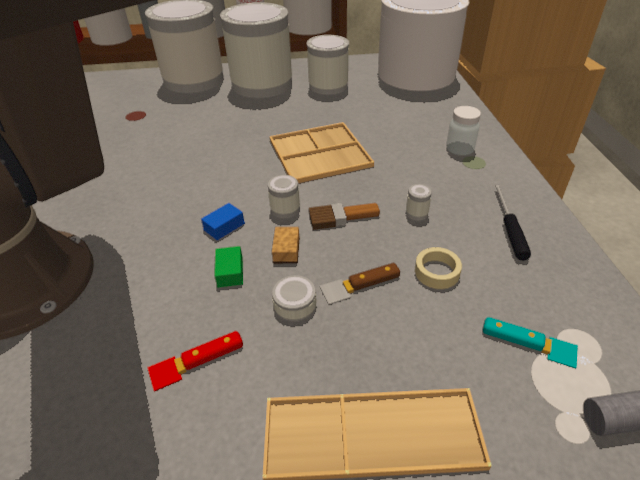

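The top view shows the square tray at (162,221) with its long compartment on the right. The long tray is at (504,279), with the square compartment at its lower end. The stock is: brush (282,230), knife (374,240), tall tin (247,279), cork block (313,292), squat tin (381,300), slim tin (299,156) and tape (378,174).

```bash
cat > seg.py <<'E'
from h import *
from scipy import ndimage as N
im,d=snap('top'); P=cloud('top',d)
def comp(seed,zlo,win,sat=None):
    u,v=seed; m=(P[...,2]>zlo)&(d>0)
    w=np.zeros_like(m); w[v-win:v+win,u-win:u+win]=1
    L,n=N.label(m&w); vv,uu=np.mgrid[:480,:640]
    ok=L>0; i=np.argmin(np.where(ok,(vv-v)**2+(uu-u)**2,1e9)); return L==L.flat[i]
if __name__=='__main__':
  g=(d>0)&(abs(P[...,2])<15); print('bench z',np.median(P[...,2][g]))
  for n,s,z,h,w in [('brush',(282,230),7,None,45),('knifehandle',(371,225),9,None,45),('tall',(247,275),55,62,40),('block',(313,292),20,28,40),('squat',(381,299),25,32,40),('slim',(299,152),48,55,40),('tape',(364,174),17,24,40)]:
    m=comp(s,z,w); Q=P[m]; r=cv2.minAreaRect(Q[:,:2].astype(np.float32))
    print(n,m.sum(),'ztop',np.percentile(Q[:,2],90).round(1),'mean',Q.mean(0).round(1),'rect',np.round(r[0],1),np.round(r[1],1),round(r[2],1), 'circ',[np.round(x,1) for x in cv2.minEnclosingCircle(Q[:,:2].astype(np.float32))])
  hsv=cv2.cvtColor(im,cv2.COLOR_RGB2HSV)
  for n,s in [('sq',(162,221)),('long',(504,279))]:
    m=((hsv[...,1]>60)&(hsv[...,2]>70)&(hsv[...,0]<30)).astype(np.uint8)
    m=cv2.morphologyEx(m,cv2.MORPH_CLOSE,np.ones((7,7)))
    L,_=N.label(m); c,_=cv2.findContours((L==L[s[1],s[0]]).astype(np.uint8),0,1)
    c=max(c,key=cv2.contourArea)[:,0]
    q=plane('top',c,12)[:,:2].astype(np.float32); r=cv2.minAreaRect(q); print(n,r,cv2.boxPoints(r).round(1).tolist())
E
python3 seg.py
```

```text
bench z 1.4208985850639122
brush 1361 ztop 20.3 mean [542.8  82.   17.4] rect [554.6  82.8] [129.5  48.1] 2.5 circ [array([552.9,  83.1]), np.float64(66.5)]
knifehandle 613 ztop 20.7 mean [572.8 -81.2  17.9] rect [572.  -82.4] [92.  24.4] 13.7 circ [array([571.5, -80.4]), np.float64(46.8)]
tall 846 ztop 65.5 mean [445.1 122.5  63.6] rect [445.5 122.9] [53.6 54.8] 9.4 circ [array([445.9, 123.2]), np.float64(27.9)]
block 864 ztop 31.0 mean [440.1   9.9  29.1] rect [440.7  10. ] [64.  42.2] 81.8 circ [array([440.1,  10.2]), np.float64(37.0)]
squat 1137 ztop 35.6 mean [ 444.4 -112.3   33.7] rect [ 445.1 -112.6] [64.5 65.9] 50.1 circ [array([ 445.2, -112.7]), np.float64(33.3)]
slim 396 ztop 58.2 mean [689.6  72.1  56. ] rect [691.2  72.5] [41.1 39. ] 8.8 circ [array([691. ,  72.2]), np.float64(21.1)]
tape 604 ztop 26.8 mean [681.5 -79.8  24.3] rect [682.3 -79.8] [72.7 72. ] 13.2 circ [array([683.2, -79.2]), np.float64(37.6)]
sq ((534.609375, 309.850341796875), (186.4678497314453, 183.64308166503906), 11.844196319580078) [[424.5, 380.6000061035156], [462.20001220703125, 200.8000030517578], [644.7000122070312, 239.10000610351562], [607.0, 418.8999938964844]]
long ((522.81591796875, -330.4305725097656), (102.88565826416016, 265.45208740234375), 84.63987731933594) [[385.8999938964844, -369.20001220703125], [650.2000122070312, -394.0], [659.7999877929688, -291.6000061035156], [395.5, -266.79998779296875]]
```

```bash
cat > go.py <<'E'
# usage: go.py x,y,z,yaw ... -> per leg: tool-axis shift (cm), turn (deg), rows needed
from h import *
s=state(); p=np.array(s['tcp_pos']); y=s['tool_rot'][2]
print('t',round(s['time'],2),'tcp',p.round(1),'yaw',round(y,1),'w',round(s['gripper_width'],2),'F',np.round(s['ft_force'],1))
for a in sys.argv[1:]:
    x,yy,z,ya=map(float,a.split(',')); dw=np.array([x,yy,z])-p
    c,sn=np.cos(np.radians(y)),np.sin(np.radians(y))
    t=np.array([c*dw[0]+sn*dw[1], sn*dw[0]-c*dw[1], -dw[2]])/10
    turn=-((ya-y+180)%360-180)
    print(a,'shift',t.round(2),'turn',round(turn,1),'rows',round(max(np.linalg.norm(t)/6.25,abs(turn)/10.7),1))
    p=np.array([x,yy,z]);y=ya
E
python3 go.py 545,-89,180,103.7 545,-89,26,103.7
```

```text
t 0.15 tcp [ 254.5 -624.8  223.2] yaw 112.2 w 1.0 F [ 0.1 -0.4 -0.3]
545,-89,180,103.7 shift [38.66 47.11  4.32] turn 8.5 rows 9.8
545,-89,26,103.7 shift [ 0.   0.  15.4] turn -0.0 rows 2.5
```

>>> {"fn": "play_rows", "kwargs": {"series": [-1,4,5,0.4,2,-1,8,10,0.9,4,-1,12,15,1.3,6,-1,16,20,1.8,8,-1,20,24.5,2.2,8.5]}}

```text
time: 0.78
tcp_pos: [404.6, -349.7, 202.0]
tool_rot: [-180.0, -0.0, 103.6]
ft_force: [1.2, -0.3, 0.3]
gripper_width: 1.002
```

```bash
python3 go.py 545,-89,180,103.7 545,-89,26,103.7
```

```text
t 0.78 tcp [ 404.6 -349.7  202. ] yaw 103.6 w 1.0 F [ 1.2 -0.3  0.3]
545,-89,180,103.7 shift [22.04 19.78  2.2 ] turn -0.1 rows 4.8
545,-89,26,103.7 shift [ 0.   0.  15.4] turn -0.0 rows 2.5
```

>>> {"fn": "play_rows", "kwargs": {"series": [-1,5,4.5,0.5,0,-1,9.8,8.8,1,0,-1,14.5,13,1.5,0,-1,19,17,2,0,-1,22,19.8,2.2,0]}}

```text
time: 1.4
tcp_pos: [545.1, -88.6, 179.9]
tool_rot: [-180.0, -0.0, 103.7]
ft_force: [0.9, -0.3, 0.4]
gripper_width: 0.998
```

>>> {"fn": "play_rows", "kwargs": {"series": [-1,0,0,1,0,-0.2,0,0,5,0,-0.2,0,0,9,0,-0.2,0,0,12,0,-0.2,0,0,12,0]}}

```text
time: 2.02
tcp_pos: [542.0, -91.9, 58.0]
tool_rot: [-179.7, -0.0, 103.6]
ft_force: [-0.0, 0.5, 0.3]
gripper_width: 0.6
```

```bash
python3 go.py 545,-89,26,103.7; python3 -c "
from h import *
snap('side','s1')
im,d=snap('top','t1')"
```

```text
t 2.02 tcp [542.  -91.9  58. ] yaw 103.6 w 0.6 F [-0.   0.5  0.3]
545,-89,26,103.7 shift [0.22 0.36 3.2 ] turn -0.1 rows 0.5
```

View pics/s1.png

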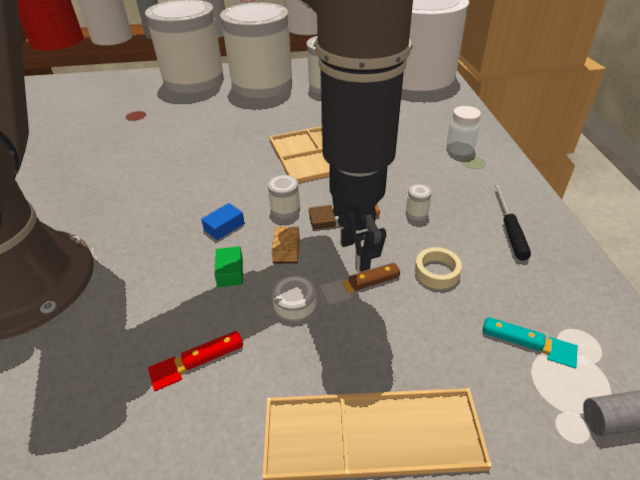

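>>> {"fn": "play_rows", "kwargs": {"series": [-0.2,0,0,1,0,-0.2,0,0,2,0,-0.2,0,0,2,0,-0.2,0,0,2,0]}}

```text
time: 2.62
tcp_pos: [544.5, -91.0, 40.3]
tool_rot: [180.0, 0.0, 103.7]
ft_force: [-0.6, -0.7, -0.1]
gripper_width: 0.599
```

```bash
python3 go.py 545,-89,26,103.7
```

```text
t 2.62 tcp [544.5 -91.   40.3] yaw 103.7 w 0.6 F [-0.6 -0.7 -0.1]
545,-89,26,103.7 shift [0.19 0.09 1.43] turn -0.0 rows 0.2
```

>>> {"fn": "play_rows", "kwargs": {"series": [-0.2,0.1,0,0.8,0,-0.2,0.2,0,1.4,0,-0.2,0.2,0,1.4,0,1,0.2,0,1.4,0,1,0.2,0,1.4,0]}}

```text
time: 3.25
tcp_pos: [544.1, -89.1, 26.4]
tool_rot: [180.0, 0.0, 103.7]
ft_force: [0.2, 0.2, 0.3]
gripper_width: 0.182
```

>>> {"fn": "play_rows", "kwargs": {"series": [1,0,0,0,0,1,0,0,0,0,1,0,0,0,0,1,0,0,0,0,1,0,0,0,0]}}

```text
time: 3.88
tcp_pos: [544.0, -89.1, 26.2]
tool_rot: [180.0, 0.0, 103.7]
ft_force: [1.2, 0.7, -0.2]
gripper_width: -0.004
```

```bash
python3 go.py 545,-89,150,103.7 538.8,265.3,150,101.85 538.8,265.3,31,101.85
```

```text
t 3.88 tcp [544.  -89.1  26.2] yaw 103.7 w -0.0 F [ 1.2  0.7 -0.2]
545,-89,150,103.7 shift [-1.000e-02  1.000e-01 -1.238e+01] turn -0.0 rows 2.0
538.8,265.3,150,101.85 shift [34.57  7.79 -0.  ] turn 1.9 rows 5.7
538.8,265.3,31,101.85 shift [ 0.   0.  11.9] turn -0.0 rows 1.9
```

```bash
python3 -c "
from h import *
im,d=snap('side');im2,d=snap('top')
a=cv2.resize(im[180:320,250:450],None,fx=3,fy=3);b=cv2.resize(im2[160:300,290:490],None,fx=3,fy=3)
cv2.imwrite('pics/c2.png',np.vstack([a[:300],b[:300]])[:,:,::-1])
cv2.imwrite('pics/c2.png',cv2.resize(np.vstack([im[180:320,250:450],im2[160:300,290:490]]),None,fx=2.1,fy=2.1)[:,:,::-1])"
```

```text
(no output)
```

View pics/c2.png

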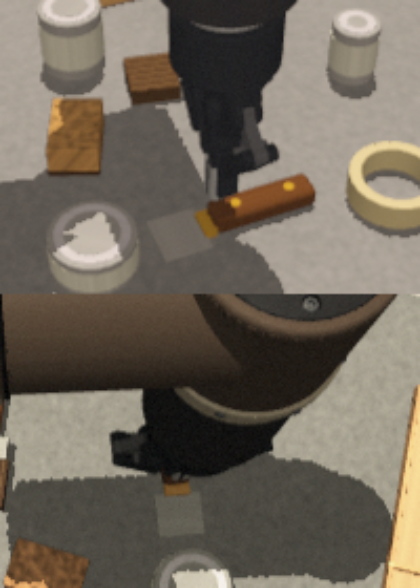

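```bash
python3 -c "
from h import *
im,d=snap('side');Q=cloud('side',d)
for u,v in [(356,268),(356,262),(350,265),(360,265),(370,254),(378,252),(345,285),(385,272)]: print((u,v),im[v,u],Q[v,u].round(0))
print(plane('side',[(350,284),(395,264),(356,273)],18).round(0))
im2,d2=snap('top');P=cloud('top',d2)
for u,v in [(374,392),(350,374),(375,405),(372,386)]: 
  pass
for u,v in [(350,373),(374,392),(345,370),(376,380),(372,390)]: print((u,v),P[v-0,u].round(0) if v<480 else 0)
"
```

```text
(356, 268) [36 33 37] [ 542. -103.   55.]
(356, 262) [30 29 31] [ 538. -119.   85.]
(350, 265) [103  99  93] [534. -97.  57.]
(360, 265) [25 28 26] [ 548. -102.   60.]
(370, 254) [39 39 36] [ 551. -148.  127.]
(378, 252) [41 41 42] [ 563. -147.  128.]
(345, 285) [129  94  30] [527. -94.   9.]
(385, 272) [132  80  43] [593. -86.  20.]
[[ 534. -101.   18.]
 [ 614.  -69.   18.]
 [ 547.  -79.   18.]]
(350, 373) [313. -77.   3.]
(374, 392) [ 288. -122.    1.]
(345, 370) [317. -68.  -0.]
(376, 380) [ 308. -124.   -1.]
(372, 390) [ 291. -119.    1.]
```

```bash
python3 -c "
from h import *
im,d=snap('side');Q=cloud('side',d)
for u in (352,356,360): 
  for v in range(258,286,2): print((u,v),im[v,u],Q[v,u].round(0))
"; python3 -c "
from h import *
print(state())"
```

```text
(352, 258) [29 29 33] [ 535. -105.   80.]
(352, 260) [100  95  88] [537. -96.  67.]
(352, 262) [115 108 102] [537. -96.  61.]
(352, 264) [116 111 105] [537. -97.  59.]
(352, 266) [106 101  95] [537. -98.  55.]
(352, 268) [107 103  97] [537. -98.  51.]
(352, 270) [100  95  90] [537. -97.  45.]
(352, 272) [102  98  94] [537. -96.  40.]
(352, 274) [115 109 101] [537. -96.  36.]
(352, 276) [73 50 33] [540. -85.  18.]
(352, 278) [72 44 28] [539. -89.  19.]
(352, 280) [70 42 24] [539. -91.  15.]
(352, 282) [69 40 23] [538. -96.  16.]
(352, 284) [67 39 27] [537. -98.  14.]
(356, 258) [33 31 30] [ 538. -120.   94.]
(356, 260) [28 28 29] [ 538. -119.   90.]
(356, 262) [27 31 32] [ 538. -120.   86.]
(356, 264) [26 26 30] [ 538. -121.   83.]
(356, 266) [29 30 31] [ 542. -103.   60.]
(356, 268) [34 33 34] [ 542. -102.   54.]
(356, 270) [32 32 36] [ 542. -101.   49.]
(356, 272) [34 30 35] [ 542. -103.   47.]
(356, 274) [65 50 40] [546. -84.  21.]
(356, 276) [71 43 26] [546. -85.  18.]
(356, 278) [72 44 25] [545. -90.  19.]
(356, 280) [71 41 25] [544. -95.  19.]
(356, 282) [69 42 25] [544. -97.  1
[... 601 characters left out ...]
24] [550. -99.  14.]
{'time': 4.125, 'joint_pos': array([ 1.10603779e+01,  2.10900080e+01, -2.85390077e+01, -1.19549686e-03,
       -4.03716140e+01, -8.73993135e+01]), 'joint_velocities': array([-0.0678277 ,  0.04980793,  0.06798224,  0.05457455, -0.09858921,
        0.02675882]), 'tau': array([-3.37455285e-04, -4.98844779e+01,  2.02212632e+01,  4.78006750e+00,
       -7.47015401e-04,  8.33163836e-05]), 'tcp_pos': array([543.95458331, -89.09570357,  26.19873758]), 'tool_rot': array([-1.79999406e+02, -8.02140349e-04,  1.03660154e+02]), 'ft_force': array([-0.44557873,  0.3235098 ,  0.09480464]), 'ft_torque': array([ 0.04230487, -0.00426992,  0.01526486]), 'gripper_width': 0.003074773615331174}
```

The closed fingertips stand above the handle at about z 30, roughly 30 mm higher than the TCP reading implies, so the grasp missed. I'll open, go down in steps and watch the force.

>>> {"fn": "play_rows", "kwargs": {"series": [-0.1,0,0,0,0,-0.1,0,0,0,0,-0.1,0,0,0.5,0,-0.1,0,0,1,0,-0.1,0,0,1,0]}}

```text
time: 4.75
tcp_pos: [543.5, -89.2, 15.5]
tool_rot: [-179.9, -0.0, 103.7]
ft_force: [-0.3, -0.3, 0.5]
gripper_width: 0.547
```

```bash
python3 -c "
from h import *
im,d=snap('side');Q=cloud('side',d)
s=state();print(s['tcp_pos'],s['ft_force'],s['gripper_width'])
cv2.imwrite('pics/c3.png',cv2.resize(im[200:320,290:430],None,fx=4,fy=4)[:,:,::-1])
import scipy.ndimage as N
m=(d>0)&(Q[...,2]<200)&(abs(Q[...,0]-545)<60)&(abs(Q[...,1]+89)<60)&(im.max(2)<60)
v,u=np.nonzero(m)
for uu in range(335,385,4):
  c=v[(u==uu)&(Q[v,u,2]>10)]
  if len(c): print(uu,c.max(),Q[c.max(),uu].round(0))
"
```

```text
[543.6867256  -89.14093296  15.80374371] [ 0.05713146 -0.45422129  0.39495823] 0.5505382427041975
335 233 [518. -45.  78.]
339 236 [521. -72.  96.]
343 265 [528. -68.  28.]
347 264 [535. -67.  28.]
351 263 [541. -65.  28.]
355 265 [ 537. -118.   78.]
359 286 [ 544. -121.   34.]
363 287 [ 549. -125.   35.]
367 285 [ 556. -123.   37.]
371 276 [ 556. -142.   77.]
375 275 [ 562. -140.   76.]
379 271 [ 567. -142.   85.]
383 210 [ 577. -104.  165.]
```

View pics/c3.png

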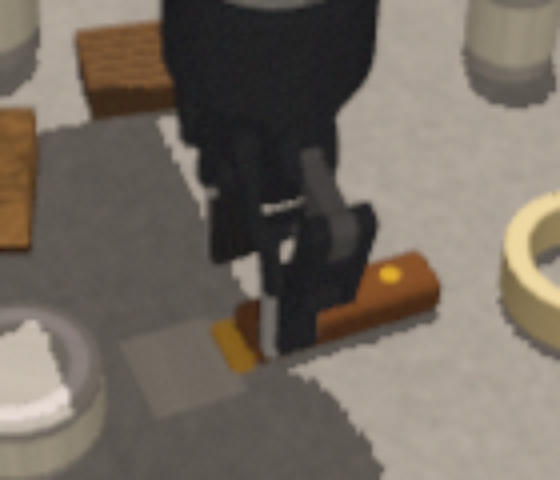

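The near fingertip is at (359,287). Depth puts it about 30 mm up, with one finger on each side of the handle. I'll continue down carefully.

>>> {"fn": "play_rows", "kwargs": {"series": [-0.1,0,0,0.5,0,-0.1,0,0,1,0,-0.1,0,0,1.5,0,-0.1,0,0,1.5,0]}}

```text
time: 5.3
tcp_pos: [543.6, -89.1, 0.6]
tool_rot: [-179.9, -0.0, 103.7]
ft_force: [-0.0, -0.9, 0.4]
gripper_width: 0.553
```

```bash
cat > tip.py <<'E'
from h import *
im,d=snap('side');Q=cloud('side',d)
s=state();T=s['tcp_pos'];print(s['time'],T.round(1),s['ft_force'].round(1),s['gripper_width'].round(2))
m=(d>0)&(Q[...,2]<200)&(abs(Q[...,0]-T[0])<60)&(abs(Q[...,1]-T[1])<60)&(im.max(2)<60)
v,u=np.nonzero(m)
for uu in range(u.min(),u.max(),4):
  c=v[(u==uu)&(Q[v,u,2]>6)]
  if len(c) and Q[c.max(),uu,2]<45: print(uu,c.max(),Q[c.max(),uu].round(0))
E
python3 tip.py
```

```text
Traceback (most recent call last):
  File "tip.py", line 3, in <module>
    s=state();T=s['tcp_pos'];print(s['time'],T.round(1),s['ft_force'].round(1),s['gripper_width'].round(2))
                                                                               ^^^^^^^^^^^^^^^^^^^^^^^^
AttributeError: 'float' object has no attribute 'round'
```

```bash
sed -i "s/s\['gripper_width'\].round(2)/round(s['gripper_width'],2)/" tip.py; python3 tip.py
```

```text
5.4 [544.  -89.1   1.2] [-0.5 -0.1  0.3] 0.55
343 271 [528. -68.  14.]
347 270 [534. -68.  16.]
351 269 [542. -64.  13.]
359 293 [ 544. -123.   21.]
363 293 [ 550. -124.   21.]
367 292 [ 557. -122.   19.]
375 283 [576. -94.   6.]
```

>>> {"fn": "play_rows", "kwargs": {"series": [-0.1,0,0,0.3,0,-0.1,0,0,0.6,0,-0.1,0,0,0.6,0]}}

```text
time: 5.78
tcp_pos: [543.8, -89.1, -5.1]
tool_rot: [-180.0, -0.0, 103.7]
ft_force: [-0.4, -0.1, -0.0]
gripper_width: 0.548
```

```bash
python3 tip.py
```

```text
5.825 [543.9 -89.1  -4.9] [0.8 0.3 0.1] 0.55
345 273 [531. -67.   8.]
349 272 [538. -65.   7.]
353 271 [545. -65.   8.]
361 296 [ 547. -125.   15.]
365 295 [ 553. -123.   14.]
```

>>> {"fn": "play_rows", "kwargs": {"series": [1,0,0,0,0,1,0,0,0,0,1,0,0,0,0,1,0,0,0,0,1,0,0,0,0]}}

```text
time: 6.45
tcp_pos: [544.2, -89.1, -4.5]
tool_rot: [180.0, 0.0, 103.7]
ft_force: [-1.7, 0.0, 6.0]
gripper_width: 0.262
```

>>> {"fn": "play_rows", "kwargs": {"series": [1,0,0,-1,0,1,0,0,-3,0,1,0,0,-5,0,1,0,0,-5,0]}}

```text
time: 6.95
tcp_pos: [545.1, -88.9, 46.9]
tool_rot: [179.8, 0.0, 103.7]
ft_force: [0.7, 0.1, 0.1]
gripper_width: 0.264
```

```bash
python3 -c "
from h import *
im,d=snap('side');s=state();print(s['tcp_pos'],s['ft_force'],s['gripper_width'])
cv2.imwrite('pics/c4.png',cv2.resize(im[180:320,270:430],None,fx=4,fy=4)[:,:,::-1])"
```

```text
[544.30707722 -88.98389283  45.85841554] [-0.85213033  0.46106998 -0.72548518] 0.26063219438034985
```

View pics/c4.png

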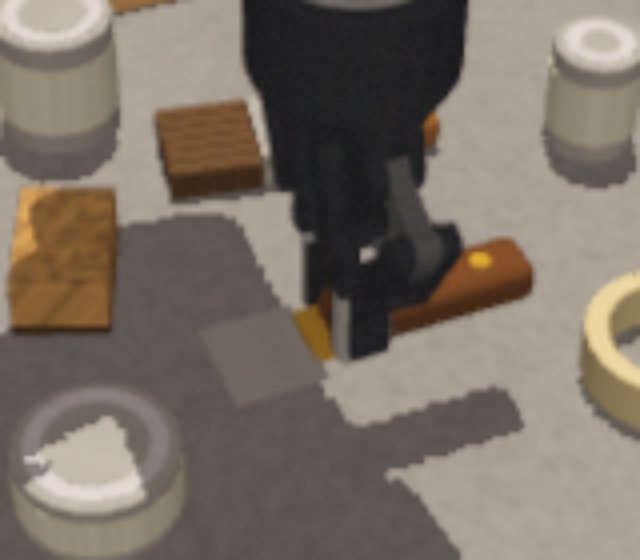

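The knife is gripped (opening 0.26) and hangs level. Next is the square tray.

```bash
python3 go.py 545,-89,90,103.7 538.8,265.3,60,101.85
```

```text
t 7.0 tcp [544.3 -89.   45.9] yaw 103.7 w 0.26 F [-0.9  0.5 -0.7]
545,-89,90,103.7 shift [-0.02  0.07 -4.41] turn -0.0 rows 0.7
538.8,265.3,60,101.85 shift [34.57  7.79  3.  ] turn 1.9 rows 5.7
```

>>> {"fn": "play_rows", "kwargs": {"series": [1,1,0,-3,0,1,5,1,-4,0,1,10,2.2,-4,0.5,1,15,3.4,-4,1,1,20,4.5,-4,1]}}

```text
time: 7.62
tcp_pos: [539.8, 117.2, 84.4]
tool_rot: [-179.9, 0.0, 102.6]
ft_force: [0.4, -0.3, -0.4]
gripper_width: 0.259
```

>>> {"fn": "play_rows", "kwargs": {"series": [1,5,1.2,0,0.5,1,10,2.3,1,1,1,14.5,3.3,2,1,1,14.5,3.3,2,1,1,14.5,3.3,2,1]}}

```text
time: 8.25
tcp_pos: [540.1, 264.2, 64.1]
tool_rot: [-179.9, 0.1, 101.7]
ft_force: [0.3, -1.6, -0.8]
gripper_width: 0.261
```

```bash
python3 go.py 538.8,265.3,0,101.85; python3 -c "
from h import *
im,d=snap('side');im2,d=snap('top')
cv2.imwrite('pics/c5.png',np.hstack([cv2.resize(im[80:240,230:430],None,fx=2,fy=2),cv2.resize(im2[140:300,80:280],None,fx=2,fy=2)])[:,:,::-1])"
```

```text
t 8.25 tcp [540.1 264.2  64.1] yaw 101.7 w 0.26 F [ 0.3 -1.6 -0.8]
538.8,265.3,0,101.85 shift [ 0.14 -0.11  6.41] turn -0.2 rows 1.0
```

View pics/c5.png

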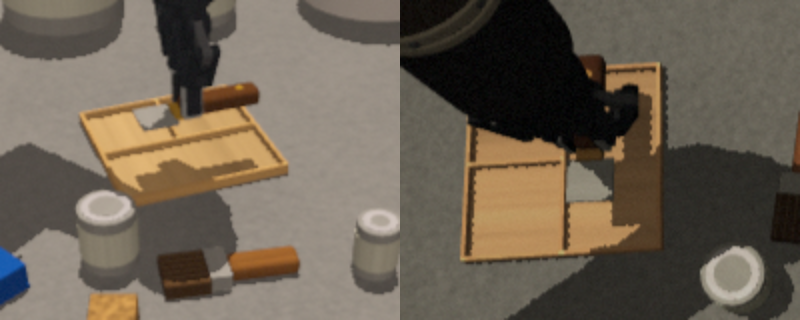

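From above the knife is centred across the long compartment after allowing for parallax, and is slightly too far along it. I'll shift 5 mm back and lower it.

>>> {"fn": "play_rows", "kwargs": {"series": [1,0.2,-0.5,2,0,1,0.2,-0.5,4,0,1,0.2,-0.5,5.5,0,1,0.2,-0.5,6.2,0,1,0.2,-0.5,6.2,0]}}

```text
time: 8.98
tcp_pos: [535.6, 265.1, 3.0]
tool_rot: [-180.0, 0.0, 101.6]
ft_force: [0.2, -1.2, -1.1]
gripper_width: 0.257
```

```bash
python3 go.py
```

```text
t 8.97 tcp [535.6 265.1   3. ] yaw 101.6 w 0.26 F [ 0.2 -1.2 -1.1]
```

Down the last 3 mm, then release part-way and lift.

>>> {"fn": "play_rows", "kwargs": {"series": [1,0,0,0.2,0,1,0,0,0.3,0,1,0,0,0.3,0,0.1,0,0,0.3,0,0.1,0,0,0.3,0]}}

```text
time: 9.6
tcp_pos: [535.7, 265.6, 0.4]
tool_rot: [180.0, -0.0, 101.7]
ft_force: [0.7, 0.7, 0.0]
gripper_width: 0.45
```

>>> {"fn": "play_rows", "kwargs": {"series": [0.1,0,0,0,0,0.1,0,0,-1,0,0.1,0,0,-4,0,0.1,0,0,-8,0,-0.4,0,0,-9,0]}}

```text
time: 10.22
tcp_pos: [537.0, 266.7, 93.8]
tool_rot: [179.7, -0.1, 101.7]
ft_force: [0.2, 1.2, -0.3]
gripper_width: 0.646
```

```bash
python3 go.py 440,10,80,171.8 440,10,10,171.8
```

```text
t 10.22 tcp [537.  266.7  93.8] yaw 101.7 w 0.65 F [ 0.2  1.2 -0.3]
440,10,80,171.8 shift [-23.17 -14.7    1.38] turn -70.1 rows 6.6
440,10,10,171.8 shift [0. 0. 7.] turn -0.0 rows 1.1
```

>>> {"fn": "play_rows", "kwargs": {"series": [-0.4,-4,-2.5,0,-10.5,-0.4,-8,-5,0,-21,-0.4,-12,-7.5,0,-31.5,-0.4,-16,-10,0,-42,-0.4,-18,-11.4,0,-52.5]}}

```text
time: 10.85
tcp_pos: [458.9, 64.3, 90.3]
tool_rot: [-180.0, -0.0, 154.4]
ft_force: [0.8, 0.7, -0.1]
gripper_width: 0.702
```

```bash
python3 go.py 440,10,60,171.8 440,10,-3,171.8
python3 - <<'E'
from seg import *
hsv=cv2.cvtColor(im,cv2.COLOR_RGB2HSV)
Q=P[150:290,100:230].reshape(-1,3);k=(Q[:,2]>0)&(Q[:,2]<60)
# handle of knife in the tray
m=(P[...,2]>15)&(P[...,2]<40)&(d>0); m[:150]=m[290:]=0; m[:,:100]=m[:,230:]=0
L,n=N.label(m); 
for i in range(1,n+1):
    if (L==i).sum()>100: print((L==i).sum(),cv2.minAreaRect(P[L==i][:,:2].astype(np.float32)),np.percentile(P[L==i][:,2],[50,90]))
E
```

```text
t 10.85 tcp [458.9  64.3  90.3] yaw 154.4 w 0.7 F [ 0.8  0.7 -0.1]
440,10,60,171.8 shift [-0.63 -5.71  3.03] turn -17.4 rows 1.6
440,10,-3,171.8 shift [0.  0.  6.3] turn -0.0 rows 1.0
```

>>> {"fn": "play_rows", "kwargs": {"series": [-0.4,-0.3,-3,1,-9,-0.4,-0.6,-5.7,3,-17.5,-0.4,-0.6,-5.7,6,-17.5,-0.4,-0.6,-5.7,8,-17.5,-0.4,-0.6,-5.7,8,-17.5]}}

```text
time: 11.52
tcp_pos: [439.8, 11.8, 9.2]
tool_rot: [-179.9, -0.2, 171.6]
ft_force: [0.5, -0.6, 0.5]
gripper_width: 0.699
```

```bash
python3 go.py 440,10,-3,171.8;python3 tip.py; python3 -c "
from h import *
im,d=snap('side')
cv2.imwrite('pics/c6.png',cv2.resize(im[100:330,220:420],None,fx=2.6,fy=2.6)[:,:,::-1])"
```

```text
t 11.53 tcp [439.8  11.8   9.2] yaw 171.6 w 0.7 F [ 0.5 -0.6  0.5]
440,10,-3,171.8 shift [-0.05 -0.17  1.22] turn -0.2 rows 0.2
11.575 [440.6  12.2  10.1] [ 0.4  0.5 -0.3] 0.7
259 238 [397.  11.  34.]
267 238 [409.  21.  22.]
307 239 [477.  -0.  30.]
315 226 [496.  56.   8.]
```

View pics/c6.png

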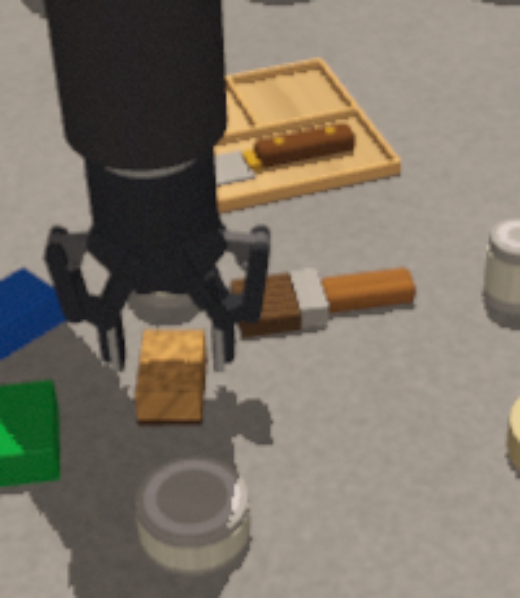

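The knife lies in its compartment, and the open jaws straddle the cork block. I'll descend 15 mm more and grip.

>>> {"fn": "play_rows", "kwargs": {"series": [-0.4,0,-0.2,0.8,0,-0.4,0,-0.2,1.5,0,-0.4,0,-0.2,1.5,0,1,0,-0.2,1.5,0,1,0,-0.2,1.5,0]}}

```text
time: 12.25
tcp_pos: [440.8, 10.4, -4.5]
tool_rot: [180.0, 0.0, 171.7]
ft_force: [-0.8, -0.0, 3.4]
gripper_width: 0.477
```

>>> {"fn": "play_rows", "kwargs": {"series": [1,0,0,0,0,1,0,0,0,0,1,0,0,-2,0,1,0,0,-6,0,1,0,0,-10,0]}}

```text
time: 12.88
tcp_pos: [440.2, 10.2, 96.1]
tool_rot: [-180.0, -0.0, 171.7]
ft_force: [2.2, 0.6, -0.1]
gripper_width: 0.48
```

```bash
python3 go.py 569.1,362.6,90,191.85 569.1,362.6,0,191.85
```

```text
t 12.88 tcp [440.2  10.2  96.1] yaw 171.7 w 0.48 F [ 2.2  0.6 -0.1]
569.1,362.6,90,191.85 shift [-7.65 36.74  0.61] turn -20.2 rows 6.0
569.1,362.6,0,191.85 shift [-0.  0.  9.] turn -0.0 rows 1.4
```

>>> {"fn": "play_rows", "kwargs": {"series": [1,-1.2,5.5,0,-4,1,-2.4,11.5,0,-8,1,-3.6,17,0,-12,1,-4.8,23,0,-16,1,-6,29,0,-20]}}

```text
time: 13.5
tcp_pos: [542.3, 290.4, 95.0]
tool_rot: [-180.0, -0.0, -168.2]
ft_force: [1.6, 0.4, 0.6]
gripper_width: 0.48
```

```bash
python3 go.py 569.1,362.6,50,191.85 569.1,362.6,0,191.85
```

```text
t 13.5 tcp [542.3 290.4  95. ] yaw -168.2 w 0.48 F [1.6 0.4 0.6]
569.1,362.6,50,191.85 shift [-4.1   6.52  4.5 ] turn -0.1 rows 1.4
569.1,362.6,0,191.85 shift [-0.  0.  5.] turn -0.0 rows 0.8
```

>>> {"fn": "play_rows", "kwargs": {"series": [1,-2,3.3,1,0,1,-4.1,6.5,3,0,1,-4.1,6.5,4.5,0,1,-4.1,6.5,5.5,0,1,-4.1,6.5,5.5,0]}}

```text
time: 14.12
tcp_pos: [568.4, 359.2, 39.5]
tool_rot: [-179.9, -0.1, -168.4]
ft_force: [0.2, 0.0, 0.9]
gripper_width: 0.484
```

```bash
python3 go.py 569.1,362.6,0,191.85; python3 -c "
from h import *
im,d=snap('side');im2,d=snap('top')
cv2.imwrite('pics/c7.png',np.hstack([cv2.resize(im[80:240,230:430],None,fx=2,fy=2),cv2.resize(im2[140:300,80:280],None,fx=2,fy=2)])[:,:,::-1])"
```

```text
t 14.12 tcp [568.4 359.2  39.5] yaw -168.4 w 0.48 F [0.2 0.  0.9]
569.1,362.6,0,191.85 shift [-0.14  0.32  3.95] turn -0.2 rows 0.6
```

View pics/c7.png

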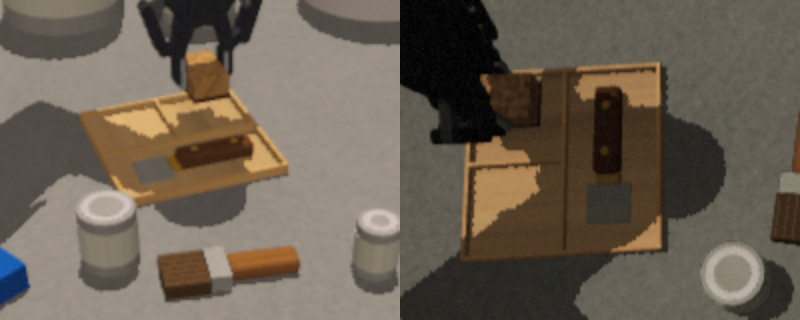

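```bash
python3 - <<'E'
from seg import *
hsv=cv2.cvtColor(im,cv2.COLOR_RGB2HSV)
m=np.zeros_like(d,bool);m[174:205,310//1-190:152]=1
m&=(P[...,2]>30)&(d>0)&(hsv[...,1]>80)
Q=P[m];print(m.sum(),np.percentile(Q,[5,50,95],axis=0).round(0))
ex=np.array([.979,.205]);ey=np.array([-.205,.979]);c=np.array([534.6,309.9])
t=np.c_[(Q[:,:2]-c)@ex,(Q[:,:2]-c)@ey];print(t.min(0),t.max(0))
# divider & wall points along known heights
pts={'div_x':[(163,175),(163,265)],'right':[(211,175),(211,262)],'divshort':[(117,222),(160,220)],'corners':[(116,176),(112,270),(211,172),(212,265)]}
for k,v in pts.items():
    w=plane('top',v,12)[:,:2]-c; print(k,np.c_[w@ex,w@ey].round(1).tolist())
E
```

```text
756 [[541. 326.  52.]
 [569. 341.  74.]
 [590. 366. 116.]]
[-3.28630584  8.04350733] [65.7456146  52.75094873]
div_x [[88.5, -1.9], [-87.3, -6.4]]
right [[83.2, -93.8], [-86.8, -93.7]]
divshort [[-0.6, 81.4], [-1.3, 1.4]]
corners [[91.6, 87.9], [-91.2, 85.9], [89.3, -93.8], [-92.5, -95.6]]
```

Tray walls facing the camera bias my tray outline by about 3 mm. With that corrected, the block is already over its compartment centre, so I'll go straight down.

>>> {"fn": "play_rows", "kwargs": {"series": [1,-0.1,0,1.5,0,1,-0.1,0,3,0,1,-0.1,0,3.6,0,1,-0.1,0,4.0,0,1,-0.1,0,4.0,0]}}

```text
time: 14.9
tcp_pos: [570.1, 360.8, 0.1]
tool_rot: [-180.0, 0.0, -168.3]
ft_force: [-0.1, -0.2, 0.4]
gripper_width: 0.478
```

```bash
python3 go.py; python3 -c "
from h import *
im,d=snap('side')
cv2.imwrite('pics/c8.png',cv2.resize(im[80:200,230:430],None,fx=3,fy=3)[:,:,::-1])"
```

```text
t 14.9 tcp [5.701e+02 3.608e+02 1.000e-01] yaw -168.3 w 0.48 F [-0.1 -0.2  0.4]
```

View pics/c8.png

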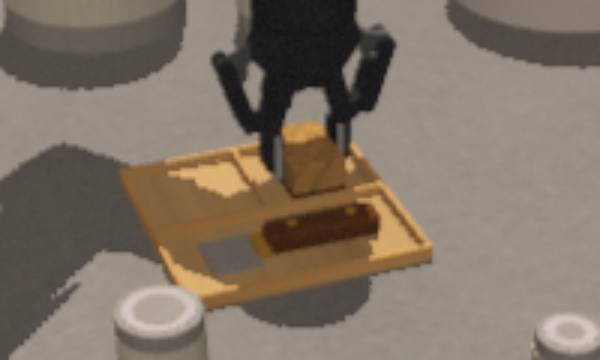

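>>> {"fn": "play_rows", "kwargs": {"series": [0,0,0,0,0,-0.1,0,0,0,0,-0.1,0,0,0,0,-0.1,0,0,-5,0,-0.1,0,0,-10,0]}}

```text
time: 15.58
tcp_pos: [569.7, 360.3, 100.8]
tool_rot: [-179.9, -0.1, -168.3]
ft_force: [0.2, 0.5, 0.7]
gripper_width: 0.549
```

```bash
python3 go.py 445.5,123,110,146.85 445.5,123,16,146.85
```

```text
t 15.57 tcp [569.7 360.3 100.8] yaw -168.3 w 0.55 F [0.2 0.5 0.7]
445.5,123,110,146.85 shift [ 16.97 -20.73  -0.92] turn 44.8 rows 4.3
445.5,123,16,146.85 shift [0.  0.  9.4] turn -0.0 rows 1.5
```

>>> {"fn": "play_rows", "kwargs": {"series": [-1,3.5,-4.2,-0.9,9,-1,7,-8.4,-0.9,18,-1,10.5,-12.6,-0.9,27,-1,14,-17,-0.9,36,-1,17,-20.7,-0.9,45]}}

```text
time: 16.2
tcp_pos: [444.2, 121.9, 109.4]
tool_rot: [180.0, 0.0, 146.4]
ft_force: [0.5, -0.4, 0.6]
gripper_width: 1.002
```

>>> {"fn": "play_rows", "kwargs": {"series": [-1,0,0,0,0,-1,0,0,2,0,-1,0,0,5,0,-1,0,0,5,0]}}

```text
time: 16.7
tcp_pos: [444.5, 123.1, 57.9]
tool_rot: [-179.8, -0.1, 146.7]
ft_force: [-0.2, -0.6, 0.6]
gripper_width: 0.998
```

```bash
python3 go.py 445.5,123,16,146.85; python3 tip.py; python3 -c "
from h import *
im,d=snap('side');im2,d=snap('top')
cv2.imwrite('pics/c9.png',np.hstack([cv2.resize(im[100:260,200:400],None,fx=2,fy=2),cv2.resize(im2[140:300,80:280],None,fx=2,fy=2)])[:,:,::-1])"
```

```text
t 16.7 tcp [444.5 123.1  57.9] yaw 146.7 w 1.0 F [-0.2 -0.6  0.6]
445.5,123,16,146.85 shift [-0.09  0.04  4.19] turn -0.2 rows 0.7
16.75 [445.3 123.6  59. ] [-0.2 -0.2  0.5] 1.0
```

View pics/c9.png

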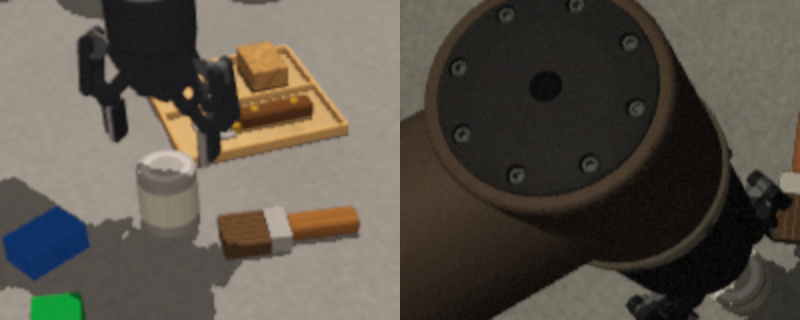

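>>> {"fn": "play_rows", "kwargs": {"series": [-1,0,0,1.5,0,-1,0,0,3,0,-1,0,0,4.2,0,-1,0,0,4.2,0,1,0,0,4.2,0]}}

```text
time: 17.48
tcp_pos: [445.7, 123.9, 17.7]
tool_rot: [180.0, 0.0, 146.7]
ft_force: [-0.1, -0.5, 0.5]
gripper_width: 0.813
```

>>> {"fn": "play_rows", "kwargs": {"series": [1,0,0,0,0,1,0,0,0,0,1,0,0,0,0,1,0,0,-2,0,1,0,0,-6,0]}}

```text
time: 18.1
tcp_pos: [444.2, 122.8, 77.0]
tool_rot: [-179.8, -0.1, 146.6]
ft_force: [1.1, 0.7, -1.2]
gripper_width: 0.643
```

```bash
python3 go.py 483,341,80,146.85 483,341,21,146.85
```

```text
t 18.1 tcp [444.2 122.8  77. ] yaw 146.6 w 0.64 F [ 1.1  0.7 -1.2]
483,341,80,146.85 shift [ 8.76 20.36 -0.3 ] turn -0.2 rows 3.5
483,341,21,146.85 shift [0.  0.  5.9] turn -0.0 rows 0.9
```

>>> {"fn": "play_rows", "kwargs": {"series": [1,2.5,5.5,-0.3,0,1,4.7,11,-0.3,0,1,7,16.3,-0.3,0,1,8.8,20.4,-0.3,0,1,8.8,20.4,1.5,0]}}

```text
time: 18.73
tcp_pos: [485.2, 346.6, 63.1]
tool_rot: [179.8, 0.0, 146.8]
ft_force: [-0.2, -0.7, -2.1]
gripper_width: 0.643
```

>>> {"fn": "play_rows", "kwargs": {"series": [1,0,0,1,0,1,0,0,2,0,1,0,0,2.5,0,1,0,0,2.5,0]}}

```text
time: 19.23
tcp_pos: [484.0, 341.9, 37.2]
tool_rot: [-180.0, 0.0, 146.6]
ft_force: [0.3, 0.3, -1.4]
gripper_width: 0.641
```

```bash
python3 go.py 483,341,22,146.85; python3 -c "
from h import *
im,d=snap('side');im2,d=snap('top')
cv2.imwrite('pics/c10.png',np.hstack([cv2.resize(im[80:240,230:430],None,fx=2,fy=2),cv2.resize(im2[140:300,80:280],None,fx=2,fy=2)])[:,:,::-1])"
```

```text
t 19.23 tcp [484.  341.9  37.2] yaw 146.6 w 0.64 F [ 0.3  0.3 -1.4]
483,341,22,146.85 shift [ 0.03 -0.13  1.52] turn -0.2 rows 0.2
```

View pics/c10.png

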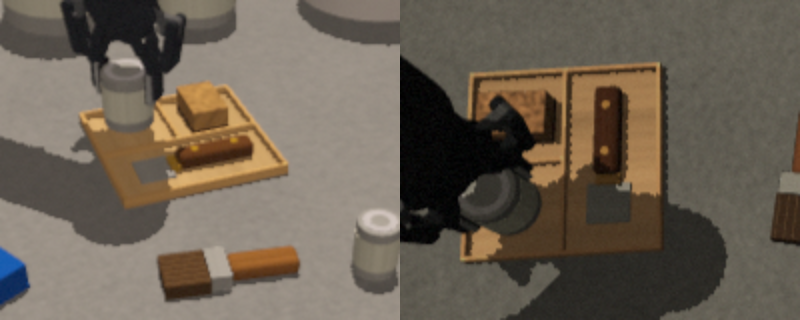

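>>> {"fn": "play_rows", "kwargs": {"series": [1,0,-0.1,0.8,0,1,0,-0.1,1.5,0,1,0,-0.1,1.5,0,1,0,-0.1,1.5,0,-1,0,-0.1,1.5,0]}}

```text
time: 19.95
tcp_pos: [483.5, 341.7, 22.1]
tool_rot: [180.0, 0.0, 146.7]
ft_force: [-1.3, -0.0, -0.2]
gripper_width: 0.83
```

>>> {"fn": "play_rows", "kwargs": {"series": [-1,0,0,0,0,-1,0,0,0,0,-1,0,0,-3,0,-1,0,0,-7,0,-1,0,0,-10,0]}}

```text
time: 20.58
tcp_pos: [483.7, 341.8, 123.8]
tool_rot: [179.9, 0.0, 146.7]
ft_force: [-0.5, 0.6, -0.6]
gripper_width: 0.998
```

```bash
python3 go.py 567.6,83.4,110,92.5 567.6,83.4,-4,92.5
```

```text
t 20.57 tcp [483.7 341.8 123.8] yaw 146.7 w 1.0 F [-0.5  0.6 -0.6]
567.6,83.4,110,92.5 shift [-21.21 -16.98   1.38] turn 54.2 rows 5.1
567.6,83.4,-4,92.5 shift [ 0.   0.  11.4] turn -0.0 rows 1.8
```

>>> {"fn": "play_rows", "kwargs": {"series": [-0.1,-4,-3.2,0,10.5,-0.1,-8,-6.4,0,21,-0.1,-12,-9.6,0,31.5,-0.1,-16.5,-13.2,0,42,-0.1,-20.5,-16.5,0,52.5]}}

```text
time: 21.2
tcp_pos: [564.4, 89.3, 122.4]
tool_rot: [180.0, -0.0, 93.8]
ft_force: [1.0, 1.1, 0.3]
gripper_width: 0.55
```

```bash
python3 go.py 567.6,83.4,30,92.5 567.6,83.4,-4,92.5
python3 - <<'E'
from seg import *
c=np.array([535.3,306.5]);ex=np.array([.979,.205]);ey=np.array([-.205,.979])
for n,lo,hi,x,y in [('block',25,45,44.5,44.5),('tin',55,80,-44.5,44.5),('handle',15,30,-10,-44.5)]:
    T=P[...,:2]-c;tx=T@ex;ty=T@ey
    m=(P[...,2]>lo)&(P[...,2]<hi)&(abs(tx-x)<60)&(abs(ty-y)<42)&(d>0)
    L,k=N.label(m)
    if k:
        i=np.argmax(np.bincount(L.ravel())[1:])+1;m=L==i
        r=cv2.minAreaRect(np.c_[tx[m],ty[m]].astype(np.float32));print(n,m.sum(),np.round(r[0],1),np.round(r[1],1),round(r[2],1),np.median(P[m][:,2]))
E
```

```text
t 21.2 tcp [564.4  89.3 122.4] yaw 93.8 w 0.55 F [1.  1.1 0.3]
567.6,83.4,30,92.5 shift [-0.61  0.28  9.24] turn 1.3 rows 1.5
567.6,83.4,-4,92.5 shift [0.  0.  3.4] turn -0.0 rows 0.5
block 800 [42.1 45.2] [43.7 65. ] 0.3 32.97501598873856
tin 867 [-45.2  43.8] [54.5 55.4] 3.8 67.43182066757481
handle 459 [ 15.6 -39.9] [24.6 68.6] 88.9 22.559494329789953
```

The block measures (42,45), the tin (-45,44) and the knife handle y = -40 in the tray frame, all within tolerance. Now the brush.

>>> {"fn": "play_rows", "kwargs": {"series": [-0.1,-0.6,0.3,2,1.3,-0.1,-0.6,0.3,5,1.3,-0.1,-0.6,0.3,8,1.3,-0.1,-0.6,0.3,9.2,1.3,-0.1,-0.6,0.3,9.2,1.3]}}

```text
time: 21.88
tcp_pos: [567.1, 85.2, 29.8]
tool_rot: [-179.9, 0.0, 92.9]
ft_force: [0.8, 0.5, 0.3]
gripper_width: 0.555
```

```bash
python3 go.py 567.6,83.4,-5,92.5; python3 tip.py; python3 -c "
from h import *
im,d=snap('side')
cv2.imwrite('pics/c11.png',cv2.resize(im[120:260,280:460],None,fx=3,fy=3)[:,:,::-1])"
```

```text
t 21.88 tcp [567.1  85.2  29.8] yaw 92.9 w 0.55 F [0.8 0.5 0.3]
567.6,83.4,-5,92.5 shift [-0.18  0.04  3.48] turn 0.4 rows 0.6
21.925 [567.8  85.5  30.6] [-0.6  0.4  0. ] 0.55
319 208 [509.  97.  15.]
323 225 [511.  55.   9.]
327 225 [518.  57.   6.]
331 225 [526.  56.   6.]
343 190 [556. 107.  45.]
```

View pics/c11.png

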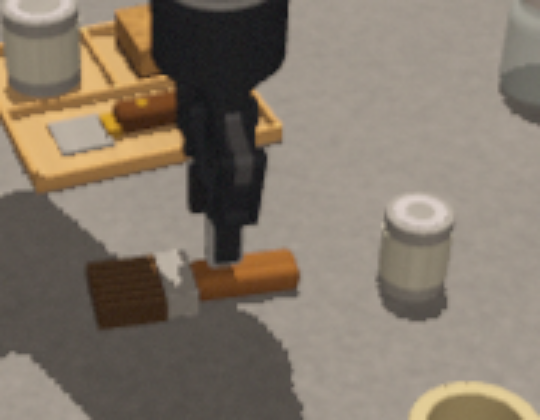

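>>> {"fn": "play_rows", "kwargs": {"series": [-0.1,-0.2,0,1.5,0,-0.1,-0.2,0,2.7,0,-0.1,-0.2,0,3.5,0,-0.1,-0.2,0,3.5,0,1,-0.2,0,3.5,0]}}

```text
time: 22.6
tcp_pos: [567.7, 83.3, -4.7]
tool_rot: [180.0, 0.0, 92.9]
ft_force: [-0.3, 0.2, 0.2]
gripper_width: 0.348
```

>>> {"fn": "play_rows", "kwargs": {"series": [1,0,0,0,0,1,0,0,0,0,1,0,0,-1,0,1,0,0,-5,0,1,0,0,-10,0]}}

```text
time: 23.22
tcp_pos: [566.7, 82.9, 96.0]
tool_rot: [-179.9, 0.1, 92.9]
ft_force: [1.7, 0.7, -0.9]
gripper_width: 0.286
```

```bash
python3 go.py 584,-338,95,84.6 584,-338,0,84.6
```

```text
t 23.23 tcp [566.7  82.9  96. ] yaw 92.9 w 0.29 F [ 1.7  0.7 -0.9]
584,-338,95,84.6 shift [-42.12  -0.37   0.1 ] turn 8.3 rows 6.7
584,-338,0,84.6 shift [0.  0.  9.5] turn -0.0 rows 1.5
```

>>> {"fn": "play_rows", "kwargs": {"series": [1,-5.5,0,0,2,1,-11.5,0,0,4,1,-17.5,0,0,6,1,-23.5,0,0,8,1,-29,-0.2,0,8.3]}}

```text
time: 23.85
tcp_pos: [579.9, -208.5, 96.0]
tool_rot: [180.0, 0.0, 84.5]
ft_force: [0.9, 0.1, -1.1]
gripper_width: 0.286
```

```bash
python3 go.py 584,-338,50,84.6
```

```text
t 23.85 tcp [ 579.9 -208.5   96. ] yaw 84.5 w 0.29 F [ 0.9  0.1 -1.1]
584,-338,50,84.6 shift [-12.85   1.64   4.6 ] turn -0.1 rows 2.2
```

>>> {"fn": "play_rows", "kwargs": {"series": [1,-5,0.6,0.5,0,1,-9.5,1.2,1,0,1,-12.9,1.6,3,0,1,-12.9,1.6,5,0,1,-12.9,1.6,5,0]}}

```text
time: 24.48
tcp_pos: [582.1, -336.5, 43.8]
tool_rot: [-179.8, -0.0, 84.5]
ft_force: [0.1, -0.1, 0.3]
gripper_width: 0.288
```

```bash
python3 go.py 584,-338,0,84.6; python3 -c "
from h import *
im,d=snap('side');im2,d=snap('top')
cv2.imwrite('pics/c12.png',np.hstack([cv2.resize(im[280:480,240:500],None,fx=1.8,fy=1.8),cv2.resize(im2[180:380,440:600],None,fx=1.8,fy=1.8)])[:,:,::-1])"
```

```text
t 24.48 tcp [ 582.1 -336.5   43.8] yaw 84.5 w 0.29 F [ 0.1 -0.1  0.3]
584,-338,0,84.6 shift [-0.13  0.2   4.38] turn -0.1 rows 0.7
```

View pics/c12.png

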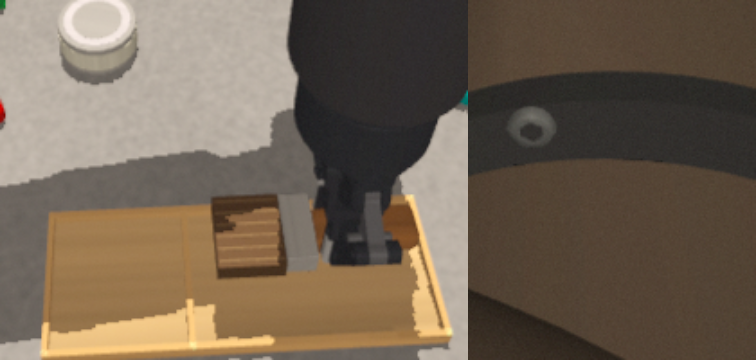

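The brush hangs over the long compartment with clear play at both ends, so I'll lower and release.

>>> {"fn": "play_rows", "kwargs": {"series": [1,-0.1,0.1,1.5,0,1,-0.1,0.1,3,0,1,-0.1,0.1,3.8,0,1,-0.1,0.1,4.35,0,1,-0.1,0.1,4.35,0]}}

```text
time: 25.2
tcp_pos: [584.4, -337.4, 1.2]
tool_rot: [-180.0, -0.0, 84.6]
ft_force: [-1.3, 0.3, -1.1]
gripper_width: 0.289
```

>>> {"fn": "play_rows", "kwargs": {"series": [1,0,0,0,0,0.05,0,0,0,0,0.05,0,0,0,0,0.05,0,0,0,0,0.05,0,0,-2,0]}}

```text
time: 25.82
tcp_pos: [583.3, -337.1, 20.3]
tool_rot: [-179.8, -0.0, 84.5]
ft_force: [0.5, -0.3, -0.2]
gripper_width: 0.477
```

>>> {"fn": "play_rows", "kwargs": {"series": [0,0,0,-3,0,-1,0,0,-7,0,-1,0,0,-8,0]}}

```text
time: 26.2
tcp_pos: [586.2, -338.1, 105.1]
tool_rot: [179.7, 0.1, 84.6]
ft_force: [0.2, 0.2, -0.1]
gripper_width: 0.901
```

```bash
python3 go.py 445,-112.6,100,129.6 445,-112.6,-5,129.6
```

```text
t 26.2 tcp [ 586.2 -338.1  105.1] yaw 84.6 w 0.9 F [ 0.2  0.2 -0.1]
445,-112.6,100,129.6 shift [ 21.12 -16.18   0.51] turn -45.0 rows 4.3
445,-112.6,-5,129.6 shift [ 0.   0.  10.5] turn -0.0 rows 1.7
```

>>> {"fn": "play_rows", "kwargs": {"series": [-1,4.2,-3.2,0.5,-9,-1,8.5,-6.5,0.5,-18,-1,12.7,-9.7,0.5,-27,-1,17,-13,0.5,-36,-1,21.1,-16.2,0.5,-45]}}

```text
time: 26.82
tcp_pos: [442.0, -110.9, 96.4]
tool_rot: [-180.0, -0.0, 129.8]
ft_force: [0.6, 1.4, 0.4]
gripper_width: 0.998
```

>>> {"fn": "play_rows", "kwargs": {"series": [-1,0,0,1,0,-1,0,0,4,0,-1,0,0,6,0,-1,0,0,6,0,-1,0,0,6,0]}}

```text
time: 27.45
tcp_pos: [443.8, -112.4, 37.0]
tool_rot: [-180.0, 0.0, 129.5]
ft_force: [-0.2, -0.1, -0.6]
gripper_width: 0.999
```

```bash
python3 go.py 445,-112.6,-8,129.6; python3 tip.py; python3 -c "
from h import *
im,d=snap('side');im2,d=snap('top')
cv2.imwrite('pics/c13.png',cv2.resize(im[200:480,220:520],None,fx=2,fy=2)[:,:,::-1])"
```

```text
t 27.45 tcp [ 443.8 -112.4   37. ] yaw 129.5 w 1.0 F [-0.2 -0.1 -0.6]
445,-112.6,-8,129.6 shift [-0.1   0.08  4.5 ] turn -0.1 rows 0.7
27.5 [ 443.9 -112.3   37.3] [-0.1 -0.3  0.3] 1.0
```

View pics/c13.png

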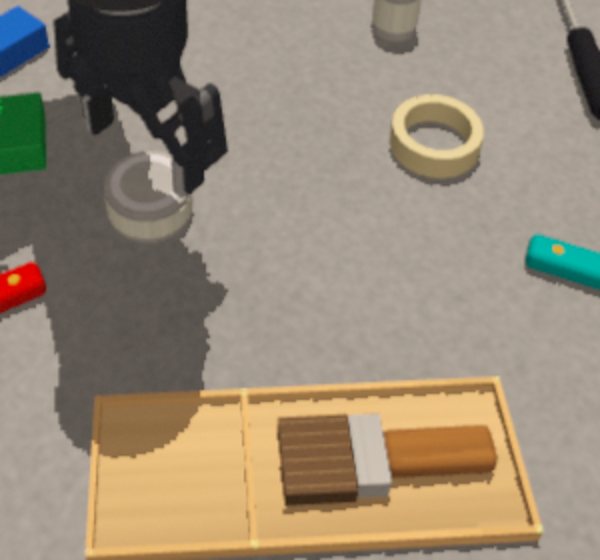

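The brush lies in its compartment, and the jaws are over the squat tin. I'll descend.

>>> {"fn": "play_rows", "kwargs": {"series": [-1,-0.1,0.1,1,0,-1,-0.1,0.1,2,0,-1,-0.1,0.1,3,0,-1,-0.1,0.1,3,0]}}

```text
time: 28.1
tcp_pos: [443.8, -112.3, 5.6]
tool_rot: [-179.9, -0.1, 129.6]
ft_force: [-0.6, 0.6, -0.2]
gripper_width: 0.998
```

```bash
python3 go.py 445,-112.6,-8,129.6; python3 - <<'E'
from h import *
im,d=snap('side');Q=cloud('side',d)
m=(d>0)&(abs(Q[...,0]-445)<70)&(abs(Q[...,1]+112)<70)&(im.max(2)<60)&(Q[...,2]>12)&(Q[...,2]<60)
print(m.sum()); R=Q[m]
for x in range(385,510,10):
    k=abs(R[:,0]-x)<5
    if k.sum()>3: print(x,R[k][R[k][:,2].argmin()].round(0),k.sum())
E
```

```text
t 28.1 tcp [ 443.8 -112.3    5.6] yaw 129.6 w 1.0 F [-0.6  0.6 -0.2]
445,-112.6,-8,129.6 shift [-0.1   0.07  1.36] turn -0.0 rows 0.2
248
405 [409. -82.  30.] 30
415 [413. -79.  26.] 100
425 [420. -74.  27.] 39
465 [ 470. -156.   35.] 4
475 [ 471. -156.   33.] 66
485 [ 480. -153.   38.] 9
```

>>> {"fn": "play_rows", "kwargs": {"series": [-1,0,0,0.8,0,-1,0,0,1.4,0,-1,0,0,1.4,0,1,0,0,1.4,0,1,0,0,1.4,0]}}

```text
time: 28.78
tcp_pos: [445.1, -112.2, -6.6]
tool_rot: [180.0, 0.0, 129.6]
ft_force: [-1.5, 0.1, 6.2]
gripper_width: 0.757
```

>>> {"fn": "play_rows", "kwargs": {"series": [1,0,0,0,0,1,0,0,0,0,1,0,0,-1,0,1,0,0,-4,0,1,0,0,-7,0]}}

```text
time: 29.4
tcp_pos: [444.3, -112.2, 63.8]
tool_rot: [-180.0, -0.0, 129.6]
ft_force: [0.5, 0.1, -2.1]
gripper_width: 0.753
```

```bash
python3 go.py 442.9,-324.8,50,129.6
```

```text
t 29.4 tcp [ 444.3 -112.2   63.8] yaw 129.6 w 0.75 F [ 0.5  0.1 -2.1]
442.9,-324.8,50,129.6 shift [-16.3  -13.65   1.38] turn -0.0 rows 3.4
```

>>> {"fn": "play_rows", "kwargs": {"series": [1,-4,-3.4,0,0,1,-8.5,-7.1,0,0,1,-13,-10.9,0.5,0,1,-16.3,-13.7,1.4,0,1,-16.3,-13.7,1.4,0]}}

```text
time: 30.02
tcp_pos: [441.9, -327.5, 48.1]
tool_rot: [-180.0, -0.1, 129.3]
ft_force: [-0.3, 1.2, -1.9]
gripper_width: 0.753
```

>>> {"fn": "play_rows", "kwargs": {"series": [1,0,0,1,0,1,0,0,2.5,0,1,0,0,3.5,0,1,0,0,3.5,0]}}

```text
time: 30.52
tcp_pos: [442.3, -324.2, 12.6]
tool_rot: [-179.9, -0.1, 129.6]
ft_force: [1.0, 1.0, -2.1]
gripper_width: 0.755
```

```bash
python3 go.py 442.9,-324.8,-2.5,129.6; python3 - <<'E'
from h import *
im,d=snap('side');Q=cloud('side',d)
# tin: bright, near target
m=(d>0)&(abs(Q[...,0]-443)<45)&(abs(Q[...,1]+325)<45)&(Q[...,2]>20)&(Q[...,2]<60)&(im.min(2)>70)
R=Q[m];print(m.sum(),R.min(0).round(0),R.max(0).round(0),cv2.minEnclosingCircle(R[R[:,2]>40][:,:2].astype(np.float32)))
# inner walls of the square compartment, side view
print(plane('side',[(268,398),(341,395),(264,475),(347,472)],12).round(0))
E
```

```text
t 30.52 tcp [ 442.3 -324.2   12.6] yaw 129.6 w 0.75 F [ 1.   1.  -2.1]
442.9,-324.8,-2.5,129.6 shift [-0.08  0.01  1.51] turn 0.0 rows 0.2
1754 [ 407. -362.   21.] [ 469. -293.   60.] ((433.6890869140625, -330.5906066894531), 39.227325439453125)
[[ 398. -272.   12.]
 [ 491. -282.   12.]
 [ 389. -366.   12.]
 [ 483. -376.   12.]]
```

>>> {"fn": "play_rows", "kwargs": {"series": [1,0,0,0.7,0,1,0,0,1.2,0,1,0,0,1.5,0,1,0,0,1.5,0]}}

```text
time: 31.08
tcp_pos: [442.7, -325.1, -1.6]
tool_rot: [-180.0, -0.0, 129.6]
ft_force: [-0.5, 0.3, -0.9]
gripper_width: 0.756
```

```bash
python3 go.py
```

```text
t 31.07 tcp [ 442.7 -325.1   -1.6] yaw 129.6 w 0.76 F [-0.5  0.3 -0.9]
```

>>> {"fn": "play_rows", "kwargs": {"series": [1,0,0,0.1,0,-1,0,0,0.1,0,-1,0,0,0.1,0,-1,0,0,0.1,0,-1,0,0,-2,0]}}

```text
time: 31.7
tcp_pos: [441.8, -324.7, 17.7]
tool_rot: [-179.9, -0.2, 129.6]
ft_force: [0.7, -0.4, 0.4]
gripper_width: 1.0
```

>>> {"fn": "play_rows", "kwargs": {"series": [-1,0,0,-5,0,-1,0,0,-11,0,-1,0,0,-15,0,-1,0,0,-18,0,-1,0,0,-18,0]}}

```text
time: 32.33
tcp_pos: [444.3, -325.7, 201.7]
tool_rot: [179.8, 0.3, 129.6]
ft_force: [-0.1, 1.0, -1.1]
gripper_width: 0.997
```

```bash
python3 go.py 255,-600,200,112
```

```text
t 32.33 tcp [ 444.3 -325.7  201.7] yaw 129.6 w 1.0 F [-0.1  1.  -1.1]
255,-600,200,112 shift [ -9.08 -32.06   0.17] turn 17.6 rows 5.3
```

>>> {"fn": "play_rows", "kwargs": {"series": [-1,-1.7,-6,0,4,-1,-3.4,-12,0,8,-1,-5.1,-18,0,12,-1,-6.8,-24,0,16,-1,-8.5,-30,0,17.6]}}

```text
time: 32.95
tcp_pos: [264.3, -582.9, 197.7]
tool_rot: [-180.0, -0.1, 111.9]
ft_force: [2.0, -0.6, -0.5]
gripper_width: 1.003
```

```bash
python3 - <<'E'
from seg import *
cv2.imwrite('pics/end.png',im[:,:,::-1])
def frame(c,a,lst):
    a=np.radians(a);R=np.array([[np.cos(a),-np.sin(a)],[np.sin(a),np.cos(a)]])
    T=(P[...,:2]-c)@R
    for n,lo,hi,x,y,wx,wy in lst:
        m=(P[...,2]>lo)&(P[...,2]<hi)&(abs(T[...,0]-x)<wx)&(abs(T[...,1]-y)<wy)&(d>0)
        L,k=N.label(m);i=np.argmax(np.bincount(L.ravel())[1:])+1;m=L==i
        r=cv2.minAreaRect(T[m].astype(np.float32));A=np.c_[T[m],np.ones(m.sum())]
        Z=P[m][:,2];ok=Z>np.percentile(Z,70)-5
        pl=np.linalg.lstsq(A[ok],Z[ok],rcond=None)[0]
        print(n,m.sum(),'ctr',np.round(r[0],1),'size',np.round(r[1],1),round(r[2],1),'top',np.percentile(Z,50).round(1),'tilt',np.hypot(*pl[:2]).round(3))
frame(np.array([535.3,306.5]),11.85,[('block',22,45,44.5,44.5,41,41),('tall',55,80,-44.5,44.5,45,45),('handle',15,32,0,-44.5,85,40)])
frame(np.array([524.5,-332.5]),-5.36,[('squat',28,50,-82,0,44,44),('brush',14,35,47,0,78,43)])
for n,s,z in [('slim',(299,152),48),('tape',(364,174),17)]:
    m=comp(s,z,40);print(n,P[m].mean(0).round(1))
print(state()['time'])
E
```

```text
block 834 ctr [42.3 44.8] size [65.5 42.9] 89.0 top 32.8 tilt 0.009
tall 874 ctr [-45.9  44.4] size [54.9 55.1] 84.8 top 67.5 tilt 0.016
handle 570 ctr [ 24.9 -39.6] size [24.5 83.7] 89.2 top 22.5 tilt 0.033
squat 1222 ctr [-83.    0.9] size [65.1 64.8] 87.7 top 37.8 tilt 0.006
brush 1470 ctr [47.6  0.9] size [ 49.1 130.3] 89.0 top 21.5 tilt 0.024
slim [689.6  72.1  55.9]
tape [681.7 -79.8  24.3]
33.0
```

View pics/end.png

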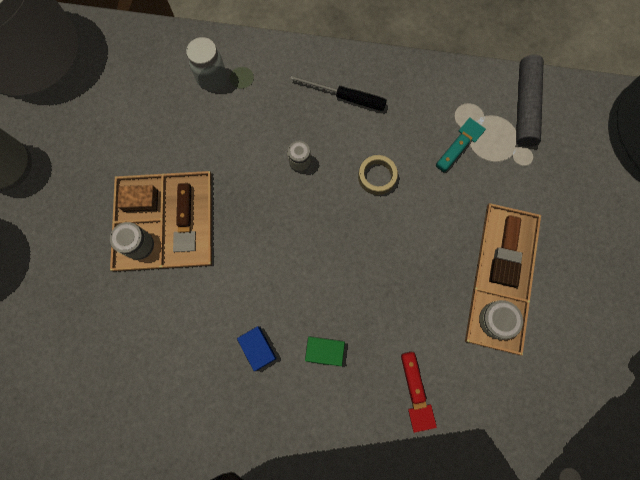

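The top view shows all five things inside their compartments: block (138,196), tall tin (128,240), knife (184,215), brush (508,250) and squat tin (502,320). The thin tin and the tape are where they started.

```bash
python3 -c "
from h import *
print(arm.finish_job())"
```

```text
the job is handed in; nothing more can be done
None
```

Both kits are made up and the job is handed in, at about 33 s on the robot's clock. The hand-in gives no verdict.

These are the last checks, from the top camera in each tray's frame; the tops read 2–4 mm high, about the camera's usual bias:

| Thing | Position in tray (mm) | Compartment centre (mm) | Top tilt (rad) |
|---|---|---|---|
| Cork block | (42, 45) | (44.5, 44.5) | 0.01 |
| Tall tin | (-46, 44) | (-44.5, 44.5) | 0.02 |
| Knife | (2, -40), worked out from its handle | (0, -44.5) | 0.03 |
| Squat tin | (-83, 1) | (-82, 0) | 0.01 |
| Brush | (48, 1) | (47, 0) | 0.02 |

- **Left alone:** the thin tin and the tape roll moved by less than 0.5 mm. The arm finished clear of everything.
- **TCP height disagreed:** the fingertips stood about 30 mm higher than the TCP reading and the given tool lengths imply. The first knife grasp closed on air because of this. I set the heights from the camera depth and the force reading instead, and every later grasp held.
- **Tray outline disagreed:** my first outline of the trays was off by 2–3 mm because it included the sides of the walls. I corrected the tray centres partway through; the knife was already down by then but is well within tolerance.

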